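# Feel the gap of a brake caliper with a taper gauge

### The job

Take the blue-handled taper gauge out of its rack and slide its blade straight down, midway along their width, between the two upright plates of the floating brake caliper, gently, until it drags snugly against both plates: stop when pushing it down takes about 8 N, well before it jams. Finish while still holding the gauge by its handle, upright and still at that depth, and leave the yellow gauge and the other things on the desk alone.

Things in the scene. Friction and masses are not known exactly. Their poses are not given: they have to be found in the camera images.
- gauge: Taper gauge, BLUE handle, 90 g, upright in the rack. Origin: middle of the blade's tip (lower end); z up to the handle, x along blade width, y thickness; same after a half turn about z. Steel blade 65 mm long, 20 wide, thickness rising from 3 mm at the tip to 11 at 60 mm up. Handle 32 (x) by 18 mm (y), 65 to 127 mm above the tip: grip across the 18. In the rack the tip is 10 mm above the desk.
- spare_gauge: Bystander: a gauge of the same shape and size with a YELLOW handle, in the rack's other slot; same frame as the blue one. Which gauge is in which slot varies.
- rack: Black gauge rack fixed to the desk, 170 (x) by 52 (y) by 75 mm high. Origin: middle of its underside. Two slots about 23 by 13.5 mm at x = -45 and +45 mm, long side along x; each gauge hangs in one by its handle's underside and is lifted straight up, at least 66 mm, to come clear.
- caliper: Brake caliper, dark base 110 (x) by 170 mm (y) fixed to the desk; origin: middle of its underside. Its head with the two plates floats along the caliper's y, up to 9 mm either way, with 1 N of friction, so it centres itself on the blade. Highest parts: the plates' tops, 100 mm above the desk. The gap opens upward and is 66 mm deep.
- fixed_plate: Steel plate on the gap's -y side, rigid on the floating head: 44 mm (x) wide, 12 thick, 64 high. Origin: on the plane of its gap face, at its top, middle of its width; axes parallel to the caliper's (x along the plate, y across the gap, z up). Gap face vertical, with a lead-in: over the top 6 mm it slopes back by 4 mm.
- sprung_plate: Copper-coloured plate on the gap's +y side, mirror image of the fixed one, origin likewise at the top of its gap face. Springs back it: 4 N per mm pushed away in +y. The gap (origin to origin) starts at 5 to 7.5 mm; its middle is midway between the origins. The blade touches both plates some 20 to 40 mm deep, then drags harder the deeper it goes.
- spray: Bystander: upright can, 52 mm across, 140 mm high; origin at the middle of its underside.
- bearing: Bystander: steel bearing ring lying flat, 52 mm across, 16 mm high; origin at the middle of its underside.
- spanner: Bystander: spanner 160 mm long lying on the desk; origin near its middle, x along it.
Things that resemble listed ones, but are neither listed nor needed, are in the scene too. What is shaped like the gauge but green or red is not meant.

How it is judged:
By the outcome, as a careful person would: the job done as asked, in the order asked, and still so for the second after the job is handed in, while the arm keeps its last pose, push and grip.
It also fails if it takes over 48 s, if anything falls off the work surface, if the arm or the gripper's body presses on something with over 40 N, if the wrist force passes 120 N, or if a joint passes its speed limit or range.

### The arm

A 6-joint arm with a two-finger parallel gripper is mounted at the origin on the work surface. World frame = base frame: x ahead of the robot, y to its left, z up, the work surface at z = 0. Lengths are in m, angles in rad, forces in N, time in s.
With the tool pointing down it reaches from about 0.35 to 0.925 m from the base axis. Payload 6.4 kg.
Tool frame: the origin (TCP) lies on the centre line of the jaws, within the pads' length; the fingertips stand 8 mm ahead of it and the grasp point (between the pads) lies 11 mm behind it; z points along the fingers, y is the line along which they close (so a half turn about z gives the same grasp; the last joint's range is limited). The gripper opens to 94 mm and grips with 3 to 60 N. Pads are 16 mm wide; open, the fingers measure 119 mm over their backs; the gripper's body (75 mm by 177 mm) begins 78 mm behind the grasp point.
Start: joints at [1.071, 0.245, 1.558, -0, 1.339, -0.174], TCP at [0.208, 0.616, 0.213] pointing down, gripper open.
Joint ranges: [-3.13, 3.13], [-1.02, 2.26], [0.13, 2.54], [-0.95, 4.09], [0.21, 2.88], [-2.74, 2.74]. Speed limits (rad/s): [2.57, 2.57, 3.14, 3.14, 3.14, 3.14].

### API

Orientations are given as a rotation vector (axis times angle).
In Python, from plant import telemetry, eyes, bot, models gives the robot as it stands.
- The arm moves only by the shell command python3 -m inch 'ROWS'. ROWS is JSON, a list of rows, each a list of 7 numbers: the shift along the tool's x, y, z in mm, then the turn, a rotation vector about the tool's x, y, z in rad, then the finger opening in mm, from 0 to 94. A call has exactly 8 rows; each row is the pose to reach, as a shift and turn from the pose commanded when the call began, along the tool's axes at that moment; what a row does not reach only later rows make up. A row lasts 1/10 s, in which the tool goes at most 50 mm and 8.59 degrees, less where a joint would pass 70% of its speed; a pose out of reach is approached as far as the arm can. A call with a gripper value outside its range is refused whole. The fingers move at their own pace and stop on an object; the grip force is fixed at half the most. Time passes only in rows, so rows that repeat a pose let the fingers close, or fill a call up. It gives the time, the measured TCP pose, the force, the opening and the grip force at its end, in the units of the state.
- telemetry.get_state(): the state, without advancing time (a new reading comes with each control period).
- eyes.grab_frame(name): name is "side" or "top"; returns a dict with "img" (480x640x3 uint8, red, green, blue), "fov_y" (degrees; the focal length in pixels is half the picture's height over the tangent of half this angle, whatever the lens; pixels are square), "cx", "cy" (the principal point, pixels), "extrinsics" (4x4, takes a point from world to camera coordinates). Camera axes: x right, y up, looking along -z (the intrinsics and any distortion apply to the point x, -y, -z); pixel columns grow to the right and rows downward; lengths in m; the calibration is good to about 2 mm. A picture is of the moment at which its call begins. There is no depth.
- bot.sign_off(): hands the job in; it is judged then, once.
Trained networks look in the newest picture that a camera, given by its name, has taken for a name from the list of things; names that differ only in an ending like _2 or _b are one class to them, and where a whole thing is asked for, a point or a joint stands for the part that bears it (a point fixed in the world has none). Each returns a list of dicts, best first, with "confidence" (0 to 1); they miss things now and then, are a little off and sometimes report something else, mostly with a low value. They report only what shows in the picture. A call takes as long as a camera call. They do not tell look-alikes from the thing itself.
- models.search_frame(camera, query): "box" ([left, top, right, bottom] in pixels, round what is visible of it).
- models.pinpoint(camera, query): "at" ([column, row] in pixels: a listed point, or the origin of a listed thing).
The state is a dict: "time_s": time; "joint_pos": joint angles; "joint_vel": joint speeds; "joint_torque": joint torques, N m; "tool_pos": TCP position; "tool_rot": TCP orientation; "ft_force": force on the tool from outside, world axes, zero at the start; "ft_torque": the same for the moment, N m; "width": opening from 0.0 (shut) to 1.0 (fully open); "grasp_force": force on a finger pad.
Only numpy, scipy, OpenCV 4.12 (cv2) and the standard library are available. Lean on these libraries where they do the work, as an engineer would, in place of code of your own. Each camera call takes 0.05 s, during which the arm holds its last target. There are 200 camera calls.

## Working session

There is one attempt and no reset: what is moved stays moved. The work goes in short steps, Python scripts to look and compute and a shell command to move; the robot and the scene stay as the last step left them, time stands still between calls to the robot, and variables do not carry over. Pictures are saved under pics/ and viewed, at most 12 in all, crops included, and the job is handed in when it is done.

```bash
ls; mkdir -p pics; cat > h.py <<'E'
import numpy as np, cv2, json
from plant import telemetry, eyes, bot, models
def grab(n,save=None):
    f=eyes.grab_frame(n)
    if save: cv2.imwrite(save,f["img"][:,:,::-1])
    return f
E
python3 - <<'E'
from h import *
for n in("side","top"):
    f=grab(n,f"pics/{n}0.png")
    print(n,{k:(np.round(v,4).tolist() if k=="extrinsics" else v) for k,v in f.items() if k!="img"})
    for q in("gauge","spare_gauge","rack","caliper","fixed_plate","sprung_plate"):
        print(q,[(np.round(d["at"],1).tolist(),round(d["confidence"],2)) for d in models.pinpoint(n,q)],[(np.round(d["box"]).tolist(),round(d["confidence"],2)) for d in models.search_frame(n,q)])
print(telemetry.get_state())
E
```

```text
pics
side {'fov_y': 53.683799808042835, 'cx': 320.0378334321892, 'cy': 233.99908353531455, 'extrinsics': [[0.9438, -0.3297, 0.0222, -0.5175], [0.1807, 0.571, 0.8009, -0.1652], [-0.2767, -0.7519, 0.5984, -0.9636], [0.0, 0.0, 0.0, 1.0]]}
gauge [([343.8, 371.7], 0.78), ([271.6, 346.4], 0.6), ([334.8, 331.8], 0.57)] [([262.0, 292.0, 280.0, 348.0], 0.88), ([325.0, 279.0, 346.0, 336.0], 0.84), ([304.0, 192.0, 319.0, 219.0], 0.68), ([337.0, 316.0, 360.0, 378.0], 0.56)]
spare_gauge [([376.5, 328.9], 0.66)] [([374.0, 277.0, 396.0, 329.0], 0.74)]
rack [([355.9, 332.1], 0.72), ([244.7, 181.8], 0.68)] [([310.0, 291.0, 404.0, 348.0], 0.93), ([273.0, 189.0, 342.0, 248.0], 0.72), ([302.0, 191.0, 315.0, 216.0], 0.38), ([218.0, 177.0, 271.0, 186.0], 0.33)]
caliper [([305.2, 225.0], 0.92)] [([273.0, 188.0, 344.0, 251.0], 0.94)]
fixed_plate [([308.8, 195.6], 0.52)] [([301.0, 192.0, 320.0, 220.0], 0.76)]
sprung_plate [([311.4, 195.3], 0.58)] [([300.0, 191.0, 315.0, 216.0], 0.59)]
top {'fov_y': 53.43522194971881, 'cx': 320.22923380794873, 'cy': 235.5489495117332, 'extrinsics': [[0.0084, -0.9999, 0.0075, 
[... 712 characters left out ...]
65.0], 0.19)]
{'time_s': 1.3, 'joint_pos': array([ 1.07089750e+00,  2.45142440e-01,  1.55782078e+00, -5.60642527e-06,
        1.33870943e+00, -1.74100057e-01]), 'joint_vel': array([ 0.00045358,  0.00200075,  0.00198797, -0.0003159 ,  0.00030718,
        0.00102131]), 'joint_torque': array([-1.35262449e-03, -4.15841389e+01, -3.14871919e+01,  6.84213149e-02,
        2.89143075e-02,  1.85811115e-05]), 'tool_pos': array([0.20803648, 0.61580463, 0.2134169 ]), 'tool_rot': array([-5.09497681e-01, -3.09998107e+00,  1.21420388e-04]), 'ft_force': array([-0.37340249,  0.20229032, -0.00660924]), 'ft_torque': array([ 0.00480713,  0.00010985, -0.03063514]), 'grasp_force': 0.0, 'width': 1.0013024012349607}
```

View pics.

View pics/side0.png

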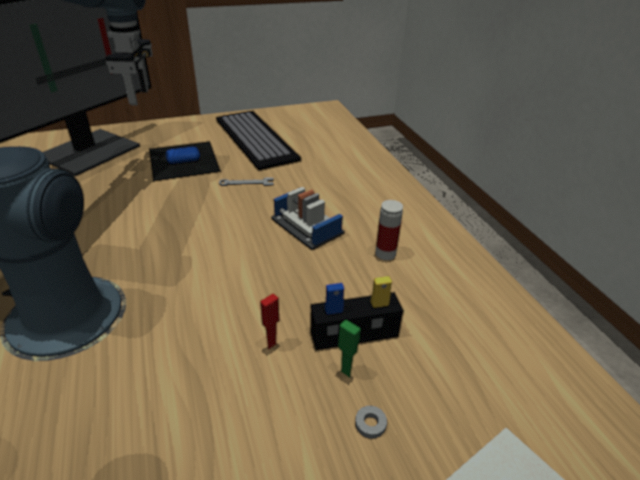

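View pics/top0.png

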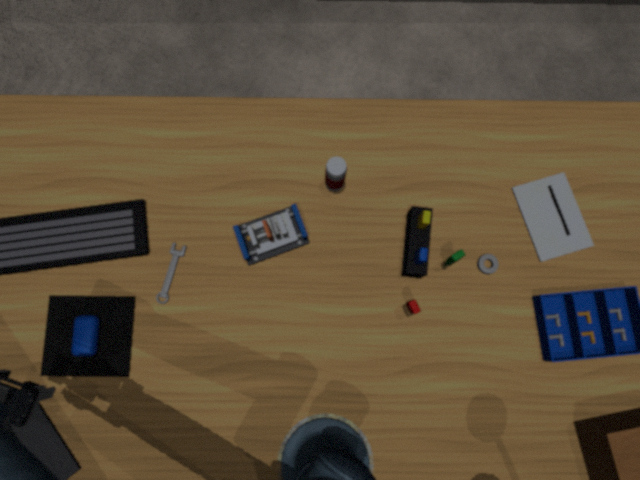

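Side view: blue handle in rack (335,298), yellow (382,292), with red (270,320) and green (348,348) free-standing. The caliper is at (308,215). Top view: blue (423,255), yellow (426,217), green (455,257), red (412,307), caliper (271,234). Blue look-alikes are the mouse-like thing (182,156 side) and the caliper's blue ends. I pick the blue handle in the rack and check it close up.

```bash
python3 - <<'E'
import cv2,numpy as np
t=cv2.imread("pics/top0.png");s=cv2.imread("pics/side0.png")
def c(im,x,y,w,h): 
    o=cv2.resize(im[y:y+h,x:x+w],None,fx=5,fy=5,interpolation=cv2.INTER_CUBIC)
    o=cv2.convertScaleAbs(o,alpha=1.6,beta=10)
    for k in range(0,w,10): cv2.line(o,(k*5,0),(k*5,6 if (x+k)%50 else 16),(0,255,255),1)
    for k in range(0,h,10): cv2.line(o,(0,k*5),(6 if (y+k)%50 else 16,k*5),(0,255,255),1)
    return o
a=np.hstack([c(t,230,200,80,70),c(s,270,180,80,70)]); cv2.imwrite("pics/cal.png",a)
a=np.hstack([c(t,390,200,50,85),c(s,300,270,110,85)]); cv2.imwrite("pics/rack.png",a)
E
```

```text
(no output)
```

View pics/cal.png

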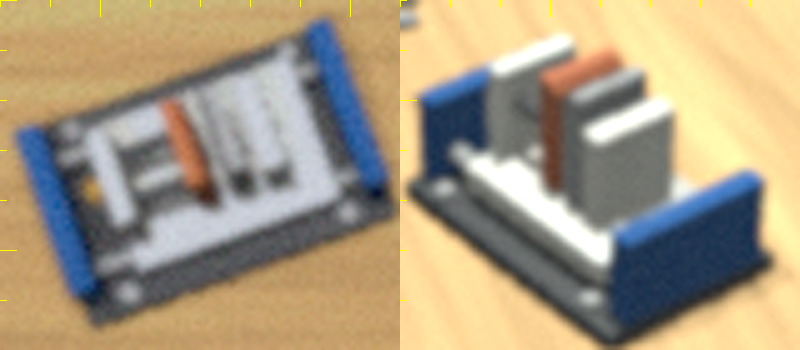

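View pics/rack.png

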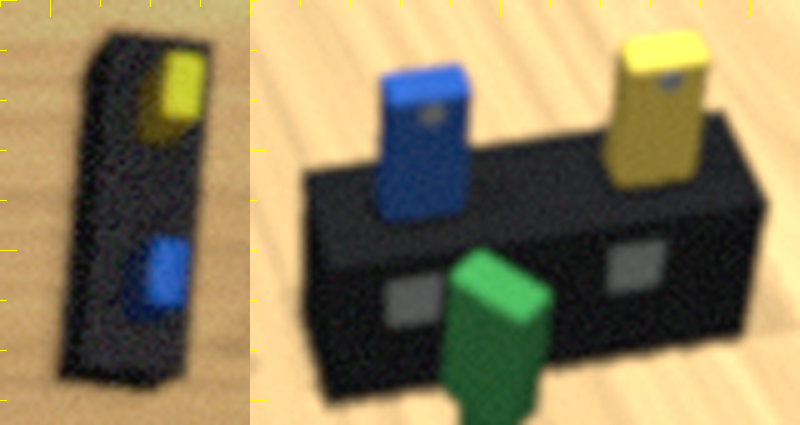

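Top crop: the copper plate spans about (263,221)–(272,239) with the steel plate to its right. Side crop: copper top is at about (306,192) and steel top at about (311,196), facing each other. In the rack crop, the blue handle sits in the slot at the end nearer the robot, top at (423,255) in the top view and (335,287) in the side view. The green gauge stands free in front of it. The choice stands.

```bash
cat >> h.py <<'E'
def ray(f,uv):
    fl=240/np.tan(np.radians(f["fov_y"]/2)); E=f["extrinsics"]; R,t=E[:3,:3],E[:3,3]
    d=np.array([(uv[0]-f["cx"])/fl,-(uv[1]-f["cy"])/fl,-1.])
    return -R.T@t, R.T@d
def onz(f,uv,z):
    c,d=ray(f,uv); return c+d*(z-c[2])/d[2]
def proj(f,p):
    fl=240/np.tan(np.radians(f["fov_y"]/2)); E=f["extrinsics"]; q=E[:3,:3]@np.asarray(p)+E[:3,3]
    return np.array([f["cx"]-fl*q[0]/q[2],f["cy"]+fl*q[1]/q[2]])
E
python3 - <<'E'
from h import *
F={n:eyes.grab_frame(n) for n in("side","top")}
def P(l,n,ox,oy,z,pts):
    r=np.array([onz(F[n],((x+.5)/5-.5+ox,(y+.5)/5-.5+oy),z)[:2] for x,y in pts])*1e3
    print(l,r.round(1).tolist(), "seg",np.linalg.norm(np.diff(r,axis=0),axis=1).round(1), "mean",r.mean(0).round(1),"ang",np.degrees(np.arctan2(*np.diff(r,axis=0).T[::-1])).round(1))
P("base side L,B,R","side",270,180,0,[(12,190),(210,346),(372,264)])
P("base top BL,BR","top",230,200,0,[(95,325),(393,212)])
P("cop/gry mid edge side","side",270,180,.1,[(161,87.5),(228.5,64.5)])
P("cop outer side","side",270,180,.1,[(141,72),(210,47)])
P("gry outer side","side",270,180,.1,[(182,103),(247,82)])
P("cop top","top",230,200,.1,[(162,103),(203,195)])
P("blue top T","top",390,200,.137,[(152,240),(190,236),(185,308),(145,308)])
P("yel top T","top",390,200,.137,[(166,52),(205,54),(198,120),(163,118)])
P("blue top S","side",300,270,.137,[(132,78),(212,67),(218,96),(135,105)])
P("yel top S","side",300,270,.137,[(373,40),(450,34),(457,65),(377,73)])
P("rack side top","side",300,270,.075,[(55,175),(78,268),(516,204),(470,115)])
P("rack side bot","side",300,270,0,[(78,403),(492,333)])
P("rack top top","top",390,200,.075,[(108,35),(210,44),(185,375)])
P("green top T","top",390,200,.127,[(325,285)])
for n in F:
  for q in("gauge","spare_gauge","rack","caliper","fixed_plate","sprung_plate"):
    z=dict(gauge=.01,spare_gauge=.01,rack=0,caliper=0).get(q,.1)
    print(n,q,[((onz(F[n],d["at"],z)[:2]*1e3).round(1).tolist(),round(d["confidence"],2)) for d in models.pinpoint(n,q)])
E
```

```text
base side L,B,R [[487.2, 211.3], [545.3, 53.7], [645.4, 92.3]] seg [168.  107.3] mean [559.3 119.1] ang [-69.8  21.1]
base top BL,BR [[484.7, 202.5], [546.0, 48.0]] seg [166.2] mean [515.4 125.2] ang [-68.4]
cop/gry mid edge side [[545.7, 133.8], [583.9, 144.2]] seg [39.6] mean [564.8 139. ] ang [15.1]
cop outer side [[540.6, 150.3], [580.4, 162.6]] seg [41.7] mean [560.5 156.4] ang [17.1]
gry outer side [[551.1, 117.5], [587.4, 126.1]] seg [37.2] mean [569.3 121.8] ang [13.4]
cop top [[581.5, 159.3], [536.2, 138.1]] seg [50.1] mean [558.9 148.7] ang [-154.9]
blue top T [[511.5, -216.4], [513.6, -234.3], [479.6, -230.8], [479.4, -212.2]] seg [18.  34.2 18.6] mean [ 496.  -223.4] ang [-83.4 174.2  90.5]
yel top T [[602.0, -225.8], [601.2, -244.3], [569.2, -239.9], [570.0, -223.4]] seg [18.5 32.4 16.6] mean [ 585.6 -233.3] ang [-92.4 172.2  87.2]
blue top S [[481.0, -216.2], [510.5, -219.6], [507.0, -234.4], [477.2, -229.6]] seg [29.7 15.2 30.1] mean [ 493.9 -224.9] ang [  -6.6 -103.3  170.9]
yel top S [[572.2, -224.2], [600.8, -229.9], [595.8, -246.0], [566.2, -240.9]] seg [29.1 16.8 
[... 404 characters left out ...]
ng [-94.6 173.8]
green top T [[492.5, -299.5]] seg [] mean [ 492.5 -299.5] ang []
side gauge [([501.8, -216.0], 0.84), ([485.4, -328.5], 0.81), ([381.7, -200.6], 0.8)]
side spare_gauge [([580.3, -235.1], 0.78)]
side rack [([539.9, -233.6], 0.69)]
side caliper [([563.1, 154.0], 0.64)]
side fixed_plate [([566.1, 142.9], 0.73)]
side sprung_plate [([569.8, 135.4], 0.52)]
top gauge [([371.1, -197.4], 0.85), ([500.5, -335.8], 0.65), ([501.6, -223.2], 0.49)]
top spare_gauge [([580.0, -231.4], 0.6), ([567.4, 135.0], 0.38)]
top rack [([547.3, -223.8], 0.61)]
top caliper [([499.8, -226.2], 0.61), ([570.9, 139.4], 0.55)]
top fixed_plate [([573.8, 138.6], 0.67)]
top sprung_plate [([454.8, 371.3], 0.46)]
```

```bash
cat >> h.py <<'E'
from scipy.spatial.transform import Rotation as Ro
def go(xyz_mm,yaw_deg):
    """shift (mm) and turn in tool axes to a tool-down pose, tool y at yaw"""
    s=telemetry.get_state(); R=Ro.from_rotvec(s["tool_rot"])
    a=np.radians(yaw_deg); y=np.array([np.cos(a),np.sin(a),0]); z=np.array([0,0,-1.]); T=Ro.from_matrix(np.c_[np.cross(y,z),y,z])
    print("t",round(s["time_s"],2),"at",(s["tool_pos"]*1e3).round(1),"d",R.inv().apply(np.array(xyz_mm)-s["tool_pos"]*1e3).round(1),"turn",(R.inv()*T).as_rotvec().round(4),"F",s["ft_force"].round(2),"w",round(s["width"]*94,1),"g",round(s["grasp_force"],1), "q",s["joint_pos"].round(2))
E
python3 -c "
from h import *
go([495,-224,213],83.6)"
```

```text
t 2.0 at [208.  615.8 213.5] d [-5.407e+02 -7.038e+02  5.000e-01] turn [ 0.     -0.     -0.2141] F [ 0.9  -0.36 -0.45] w 93.8 g 0.0 q [ 1.07  0.25  1.56  0.    1.34 -0.17]
```

```bash
python3 -m inch '[[-541,-704,0,0,0,-0.214,44],[-541,-704,0,0,0,-0.214,44],[-541,-704,0,0,0,-0.214,44],[-541,-704,0,0,0,-0.214,44],[-541,-704,0,0,0,-0.214,44],[-541,-704,0,0,0,-0.214,44],[-541,-704,0,0,0,-0.214,44],[-541,-704,0,0,0,-0.214,44]]'; python3 -c "
from h import *
go([495,-224,213],83.6)"
```

```text
time_s: 2.8
tool_pos: [0.3377, 0.2356, 0.2137]
tool_rot: [0.174, 3.136, 0.001]
ft_force: [0.7, 0.6, 0.6]
width: 0.469
grasp_force: 0.0
t 2.8 at [337.7 235.6 213.7] d [-207.3 -439.4    0.8] turn [0.0005 0.0012 0.0007] F [0.71 0.55 0.62] w 44.0 g 0.0 q [ 0.33 -0.36  2.14 -0.    1.36 -1.13]
```

```bash
python3 -m inch '[[-205,-435,0,0,0,0,44],[-205,-435,0,0,0,0,44],[-205,-435,0,0,0,0,44],[-205,-435,0,0,0,0,44],[-205,-435,0,0,0,0,44],[-205,-435,0,0,0,0,44],[-205,-435,0,0,0,0,44],[-205,-435,0,0,0,0,44]]'; python3 -c "
from h import *
go([495,-224,213],83.6)"
```

```text
time_s: 3.6
tool_pos: [0.4669, -0.1436, 0.2138]
tool_rot: [0.177, 3.136, -0.0]
ft_force: [1.0, 0.3, 0.2]
width: 0.465
grasp_force: 0.0
t 3.6 at [ 466.9 -143.6  213.8] d [-37.  -76.7   0.8] turn [-0.0002  0.0009 -0.0009] F [0.98 0.26 0.23] w 43.7 g 0.0 q [-0.53 -0.14  1.96  0.    1.32 -1.99]
```

```bash
python3 -m inch '[[-30,-62,0,0,0,0,44],[-30,-62,0,0,0,0,44],[-30,-62,0,0,0,0,44],[-30,-62,0,0,0,0,44],[-30,-62,0,0,0,0,44],[-30,-62,0,0,0,0,44],[-30,-62,0,0,0,0,44],[-30,-62,0,0,0,0,44]]'; python3 - <<'E'
from h import *
go([495,-224,213],83.6)
F={n:grab(n,f"pics/{n}1.png") for n in("side","top")}
s=cv2.imread("pics/side1.png")[200:360,260:420]; t=cv2.imread("pics/top1.png")[180:300,370:490]
a=np.hstack([cv2.resize(s,(480,480),interpolation=2),cv2.resize(t,(320,320),interpolation=2) if 0 else cv2.resize(t[:, 20:100],(320,480),interpolation=2)])
cv2.imwrite("pics/h1.png",cv2.convertScaleAbs(a,alpha=1.5))
E
```

```text
time_s: 4.4
tool_pos: [0.4894, -0.2056, 0.2137]
tool_rot: [0.174, 3.136, -0.0]
ft_force: [-0.3, 0.6, 0.1]
width: 0.47
grasp_force: 0.0
t 4.4 at [ 489.4 -205.6  213.7] d [ -7.6 -17.6   0.7] turn [-0.0002  0.0003  0.0008] F [-0.32  0.64  0.07] w 44.2 g 0.0 q [-0.61 -0.04  1.86 -0.    1.32 -2.07]
```

View pics/h1.png

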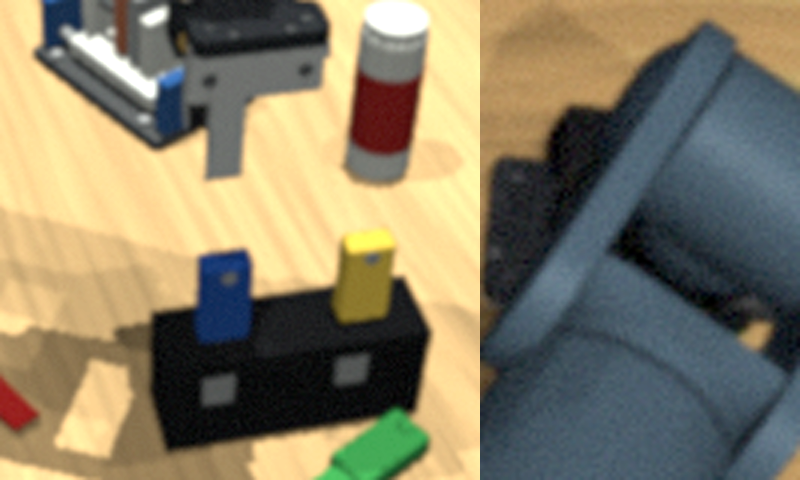

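Side crop: the open gripper hangs above and behind the blue handle. The handle is at about (335,298) in the full picture, still in the rack. The green and red look-alikes seem to be lying down now, so I'm checking the whole picture.

View pics/side1.png

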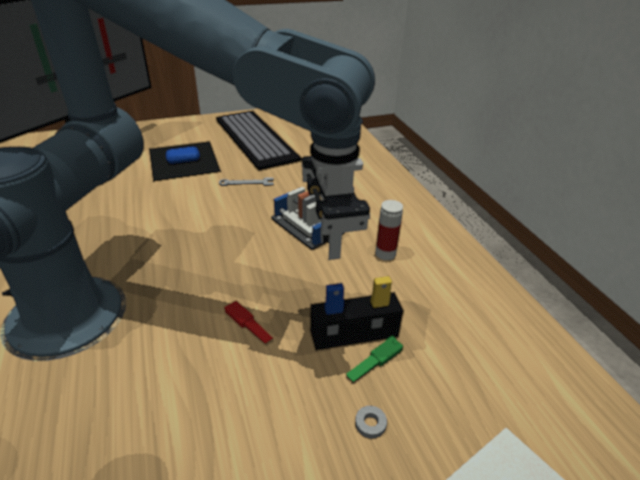

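The side picture shows the red (247,322) and green (376,359) look-alikes lying on the desk. They toppled by themselves, since the arm was never near them. The way down to the blue handle is clear.

```bash
python3 -m inch '[[-7.6,-17.6,0,0,0,0,44],[-7.6,-17.6,0,0,0,0,44],[-7.6,-17.6,30,0,0,0,44],[-7.6,-17.6,60,0,0,0,44],[-7.6,-17.6,85,0,0,0,44],[-7.6,-17.6,105,0,0,0,44],[-7.6,-17.6,116,0,0,0,44],[-7.6,-17.6,116,0,0,0,44]]'; python3 - <<'E'
from h import *
go([495,-224,97],83.6)
F={n:grab(n,f"pics/{n}2.png") for n in("side","top")}
s=cv2.imread("pics/side2.png")[220:370,250:450]
cv2.imwrite("pics/h2.png",cv2.convertScaleAbs(cv2.resize(s,(800,600),interpolation=2),alpha=1.5))
E
```

```text
time_s: 5.3
tool_pos: [0.494, -0.2236, 0.096]
tool_rot: [-0.175, -3.134, -0.003]
ft_force: [0.4, 0.4, 0.0]
width: 0.468
grasp_force: 0.0
t 5.3 at [ 494.  -223.6   96. ] d [-1.  -0.3 -1. ] turn [ 0.0017 -0.0029 -0.    ] F [0.43 0.38 0.03] w 44.0 g 0.0 q [-0.63  0.14  1.91  0.    1.09 -2.09]
```

View pics/h2.png

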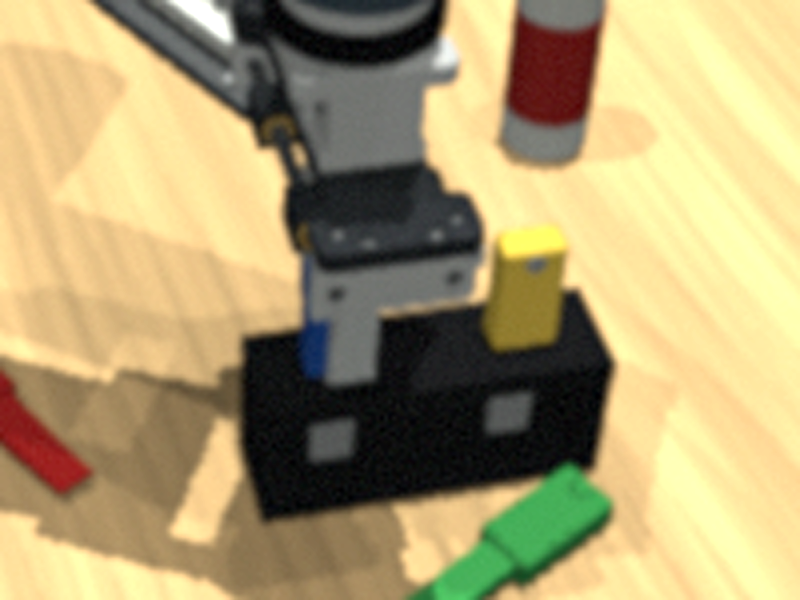

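The near finger stands in front of the blue handle at about (337,300) and the yellow gauge is clear to the right. Closing, then lifting.

```bash
python3 -m inch '[[0,0,0,0,0,0,0],[0,0,0,0,0,0,0],[0,0,0,0,0,0,0],[0,0,0,0,0,0,0],[0,0,0,0,0,0,0],[0,0,0,0,0,0,0],[0,0,0,0,0,0,0],[0,0,0,0,0,0,0]]' && python3 -m inch '[[0,0,-5,0,0,0,0],[0,0,-15,0,0,0,0],[0,0,-30,0,0,0,0],[0,0,-50,0,0,0,0],[0,0,-75,0,0,0,0],[0,0,-100,0,0,0,0],[0,0,-125,0,0,0,0],[0,0,-140,0,0,0,0]]'; python3 -c "
from h import *
go([567,140,236],110.5)"
```

```text
time_s: 6.2
tool_pos: [0.4953, -0.2247, 0.098]
tool_rot: [0.176, 3.136, -0.0]
ft_force: [-0.8, 1.5, 5.6]
width: 0.188
grasp_force: 30.0
time_s: 7.0
tool_pos: [0.4957, -0.2251, 0.2408]
tool_rot: [0.175, 3.133, -0.004]
ft_force: [-0.1, -0.4, -0.5]
width: 0.191
grasp_force: 30.0
t 7.0 at [ 495.7 -225.1  240.8] d [-30.2 370.8   4.1] turn [-0.0028  0.0028 -0.4695] F [-0.07 -0.35 -0.52] w 18.0 g 30.0 q [-0.63 -0.03  1.8  -0.    1.36 -2.09]
```

```bash
python3 -m inch '[[-5,30,0,0,0,-0.05,0],[-9,70,0,0,0,-0.11,0],[-13,115,0,0,0,-0.18,0],[-17,160,0,0,0,-0.25,0],[-21,205,0,0,0,-0.32,0],[-25,250,0,0,0,-0.39,0],[-27,295,0,0,0,-0.44,0],[-29,330,0,0,0,-0.47,0]]' && python3 -m inch '[[9,27,0,0,0,0,0],[18,37,0,0,0,0,0],[18,37,0,0,0,0,0],[18,37,0,0,0,0,0],[18,37,0,0,0,0,0],[18,37,0,0,0,0,0],[18,37,0,0,0,0,0],[18,37,0,0,0,0,0]]'; python3 - <<'E'
from h import *
go([567,140,236],110.5)
F={n:grab(n,f"pics/{n}3.png") for n in("side","top")}
s=cv2.imread("pics/side3.png")[130:255,260:380]; t=cv2.imread("pics/top3.png")[180:280,220:320]
a=np.hstack([cv2.resize(s,(400,417),interpolation=2),cv2.resize(t,(400,400),interpolation=2)[:417] if 0 else cv2.copyMakeBorder(cv2.resize(t,(400,400),interpolation=2),0,17,0,0,0)])
cv2.imwrite("pics/h3.png",cv2.convertScaleAbs(a,alpha=1.5))
E
```

```text
time_s: 7.8
tool_pos: [0.5604, 0.1026, 0.2377]
tool_rot: [0.564, -3.09, -0.0]
ft_force: [0.7, -0.2, -1.2]
width: 0.189
grasp_force: 30.0
time_s: 8.6
tool_pos: [0.531, 0.128, 0.2374]
tool_rot: [0.559, -3.091, 0.0]
ft_force: [0.1, -0.2, -0.9]
width: 0.191
grasp_force: 30.0
t 8.6 at [531.  128.  237.4] d [-37.9  -1.4   1.4] turn [-0.     -0.0001 -0.0003] F [ 0.11 -0.25 -0.88] w 17.9 g 30.0 q [ 0.03 -0.02  1.8  -0.    1.36 -1.9 ]
```

View pics/h3.png

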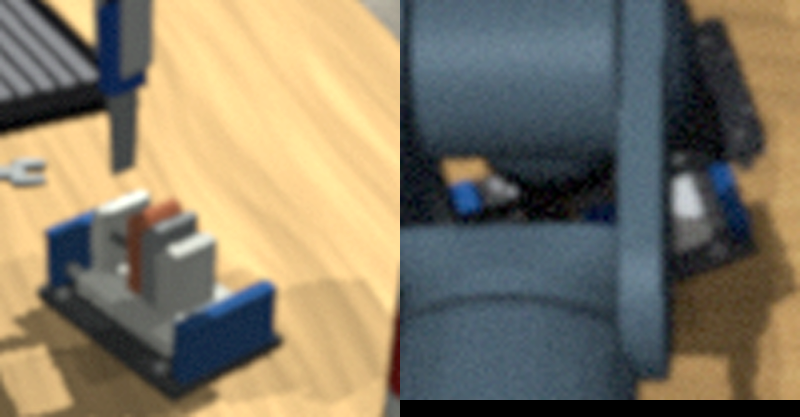

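The side crop shows the gauge held upright, tip at about (297,181), left of the gap at about (309,195) since my x correction had the wrong sign. Shifting over the gap and lowering to about 12 mm above the plates.

```bash
python3 -m inch '[[-15,0,0,0,0,0,0],[-38,-1.4,0,0,0,0,0],[-38,-1.4,0,0,0,0,0],[-38,-1.4,15,0,0,0,0],[-38,-1.4,30,0,0,0,0],[-38,-1.4,36,0,0,0,0],[-38,-1.4,36,0,0,0,0],[-38,-1.4,36,0,0,0,0]]'; python3 - <<'E'
from h import *
go([567,140,200],110.5)
f=grab("side","pics/side4.png")
s=telemetry.get_state(); p=s["tool_pos"]; R=Ro.from_rotvec(s["tool_rot"])
for dx in(-10,0,10): print(dx,proj(f,p+R.apply([dx*1e-3,0,.088])).round(1))
c=cv2.imread("pics/side4.png")[160:235,265:365]
o=cv2.convertScaleAbs(cv2.resize(c,(800,600),interpolation=2),alpha=1.6)
cv2.imwrite("pics/h4.png",o)
E
```

```text
time_s: 9.5
tool_pos: [0.5666, 0.1404, 0.2013]
tool_rot: [0.56, -3.091, -0.0]
ft_force: [0.2, -0.4, -1.4]
width: 0.194
grasp_force: 30.0
t 9.5 at [566.6 140.4 201.3] d [-0.2 -0.5  1.3] turn [ 0.0001 -0.0002  0.0003] F [ 0.19 -0.45 -1.42] w 18.2 g 30.0 q [ 0.05  0.1   1.74 -0.    1.3  -1.88]
-10 [312.5 188.2]
0 [309.3 189.5]
10 [306.1 190.8]
```

View pics/h4.png

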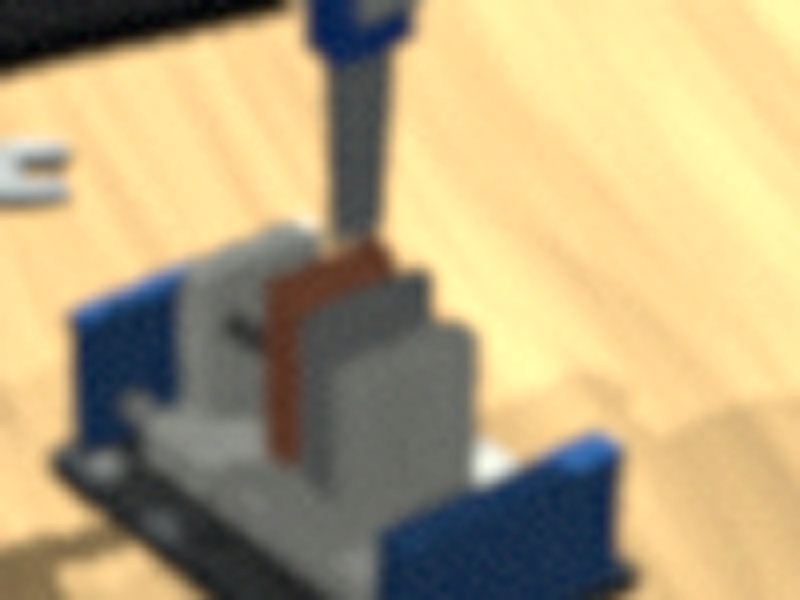

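Side crop: the blade tip runs (306.5,189.6)–(312.5,188) and the kinematics predict (306,191)–(312.5,188), so calibration holds here. The tip is about 13 mm above the gap between the copper and steel plates, and the estimated plate centre is within 1–2 mm of the tip. Descending in steps while watching force.

```bash
python3 -m inch '[[0,-1,4,0,0,0,0],[0,-1,8,0,0,0,0],[0,-1,12,0,0,0,0],[0,-1,16,0,0,0,0],[0,-1,20,0,0,0,0],[0,-1,24,0,0,0,0],[0,-1,28,0,0,0,0],[0,-1,28,0,0,0,0]]'; python3 - <<'E'
from h import *
go([567,140,173],110.5)
f=grab("side","pics/side5.png")
c=cv2.imread("pics/side5.png")[160:235,265:365]
cv2.imwrite("pics/h5.png",cv2.convertScaleAbs(cv2.resize(c,(800,600),interpolation=2),alpha=1.6))
E
```

```text
time_s: 10.35
tool_pos: [0.5668, 0.1395, 0.1726]
tool_rot: [0.559, -3.09, -0.0]
ft_force: [0.1, 1.0, -1.4]
width: 0.189
grasp_force: 30.0
t 10.35 at [566.8 139.5 172.6] d [-0.3  0.4 -0.4] turn [ 0.0004 -0.0013  0.0004] F [ 0.13  1.02 -1.37] w 17.8 g 30.0 q [ 0.05  0.13  1.76 -0.    1.25 -1.88]
```

View pics/h5.png

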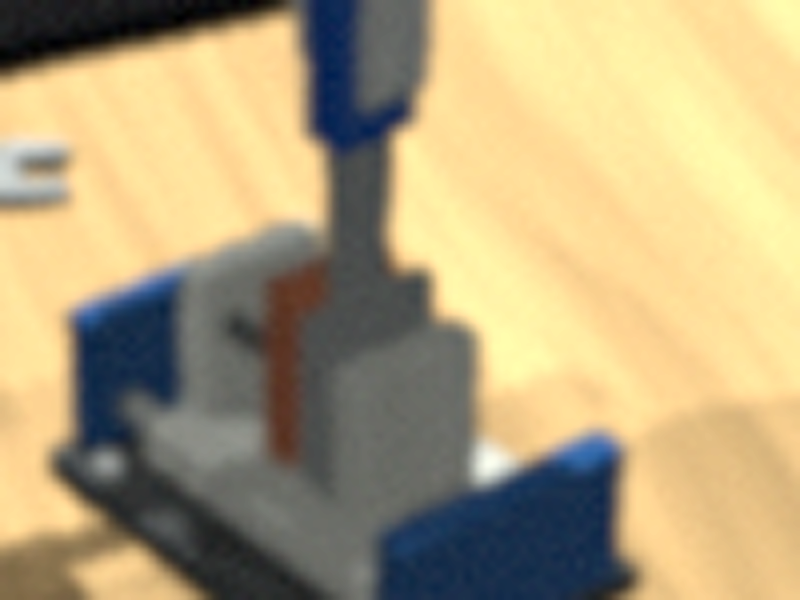

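The blade has entered between copper (behind) and steel (in front), visible at about (310,192), roughly mid-width. No contact force yet, so I go on slowly.

```bash
python3 -m inch '[[0,0,1.5,0,0,0,0],[0,0,3,0,0,0,0],[0,0,4.5,0,0,0,0],[0,0,6,0,0,0,0],[0,0,7.5,0,0,0,0],[0,0,9,0,0,0,0],[0,0,10,0,0,0,0],[0,0,10,0,0,0,0]]'
```

```text
time_s: 11.2
tool_pos: [0.5671, 0.1396, 0.1633]
tool_rot: [0.56, -3.091, -0.0]
ft_force: [0.1, 0.7, -0.4]
width: 0.189
grasp_force: 30.0
```

```bash
python3 -m inch '[[0,0,1,0,0,0,0],[0,0,2,0,0,0,0],[0,0,3,0,0,0,0],[0,0,4,0,0,0,0],[0,0,5,0,0,0,0],[0,0,5,0,0,0,0],[0,0,5,0,0,0,0],[0,0,5,0,0,0,0]]'
```

```text
time_s: 12.0
tool_pos: [0.5672, 0.1396, 0.1583]
tool_rot: [0.56, -3.091, -0.0]
ft_force: [-0.3, 0.4, -1.0]
width: 0.192
grasp_force: 30.0
```

```bash
python3 -m inch '[[0,0,1,0,0,0,0],[0,0,2,0,0,0,0],[0,0,3,0,0,0,0],[0,0,4,0,0,0,0],[0,0,4,0,0,0,0],[0,0,4,0,0,0,0],[0,0,4,0,0,0,0],[0,0,4,0,0,0,0]]'
```

```text
time_s: 12.8
tool_pos: [0.5674, 0.1396, 0.1546]
tool_rot: [-0.56, 3.091, -0.0]
ft_force: [-0.4, 0.5, -0.3]
width: 0.191
grasp_force: 30.0
```

```bash
python3 -m inch '[[0,0,1,0,0,0,0],[0,0,2,0,0,0,0],[0,0,3,0,0,0,0],[0,0,3,0,0,0,0],[0,0,3,0,0,0,0],[0,0,3,0,0,0,0],[0,0,3,0,0,0,0],[0,0,3,0,0,0,0]]'; python3 -c "
from h import *
go([567,140,150],110.5)"
```

```text
time_s: 13.6
tool_pos: [0.5674, 0.1395, 0.1516]
tool_rot: [-0.56, 3.091, -0.0]
ft_force: [-0.6, 1.1, 2.2]
width: 0.191
grasp_force: 30.0
t 13.6 at [567.4 139.5 151.6] d [0.2 0.6 1.6] turn [-0.0001  0.0004  0.0004] F [-0.6   1.06  2.18] w 18.0 g 30.0 q [ 0.05  0.16  1.78  0.    1.21 -1.88]
```

```bash
python3 -m inch '[[0,0,0.5,0,0,0,0],[0,0,1,0,0,0,0],[0,0,1.5,0,0,0,0],[0,0,2,0,0,0,0],[0,0,2,0,0,0,0],[0,0,2,0,0,0,0],[0,0,2,0,0,0,0],[0,0,2,0,0,0,0]]'; python3 -c "
from h import *
go([567,140,150],110.5)"
```

```text
time_s: 14.4
tool_pos: [0.5673, 0.1396, 0.1496]
tool_rot: [-0.56, 3.091, -0.0]
ft_force: [-0.6, 0.6, 4.7]
width: 0.19
grasp_force: 30.0
t 14.4 at [567.3 139.6 149.6] d [ 0.2  0.5 -0.4] turn [-0.0001  0.0002  0.0004] F [-0.63  0.58  4.66] w 17.9 g 30.0 q [ 0.05  0.16  1.78  0.    1.2  -1.88]
```

```bash
python3 -m inch '[[0,0,0.5,0,0,0,0],[0,0,1,0,0,0,0],[0,0,1.5,0,0,0,0],[0,0,1.5,0,0,0,0],[0,0,1.5,0,0,0,0],[0,0,1.5,0,0,0,0],[0,0,1.5,0,0,0,0],[0,0,1.5,0,0,0,0]]'; python3 - <<'E'
from h import *
go([567,140,150],110.5)
z=[]
for i in range(8): models.search_frame("side","gauge"); z.append(telemetry.get_state()["ft_force"][2])
print(np.round(z,2),np.mean(z))
E
```

```text
time_s: 15.2
tool_pos: [0.5673, 0.1396, 0.148]
tool_rot: [-0.56, 3.091, 0.0]
ft_force: [0.9, 0.7, 5.3]
width: 0.188
grasp_force: 30.0
t 15.2 at [567.3 139.6 148. ] d [ 0.1  0.5 -2. ] turn [-0.      0.0001  0.0004] F [0.94 0.68 5.27] w 17.7 g 30.0 q [ 0.05  0.16  1.78  0.    1.2  -1.88]
[5.72 4.77 4.47 5.47 5.39 4.13 4.32 5.7 ] 4.999492539937755
```

```bash
python3 -m inch '[[0,0,0.5,0,0,0,0],[0,0,1,0,0,0,0],[0,0,1.5,0,0,0,0],[0,0,2,0,0,0,0],[0,0,2,0,0,0,0],[0,0,2,0,0,0,0],[0,0,2,0,0,0,0],[0,0,2,0,0,0,0]]'; python3 - <<'E'
from h import *
go([567,140,150],110.5)
z=[]
for i in range(12): models.search_frame("side","gauge"); z.append(telemetry.get_state()["ft_force"])
print(np.mean(z,0).round(2),np.std(z,0).round(2))
grab("side","pics/side6.png")
c=cv2.imread("pics/side6.png")[150:240,255:375]
cv2.imwrite("pics/h6.png",cv2.convertScaleAbs(cv2.resize(c,(800,600),interpolation=2),alpha=1.6))
E
```

```text
time_s: 16.4
tool_pos: [0.5673, 0.1396, 0.1462]
tool_rot: [-0.56, 3.091, -0.0]
ft_force: [0.7, 0.6, 5.8]
width: 0.188
grasp_force: 30.0
t 16.4 at [567.3 139.6 146.2] d [ 0.2  0.5 -3.8] turn [-0.0001  0.0002  0.0004] F [0.67 0.59 5.82] w 17.7 g 30.0 q [ 0.05  0.16  1.78 -0.    1.2  -1.88]
[-0.29  1.24  6.15] [0.39 0.46 0.6 ]
```

View pics/h6.png

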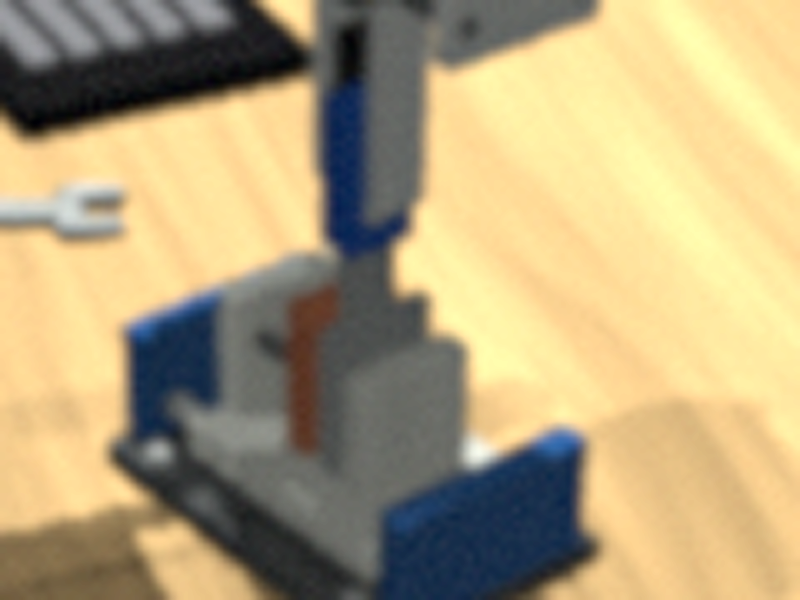

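The gauge is held upright by its handle, with the blade about 42 mm deep between the plates at about (311,195). The mean push is about 7.1 N (6.15 N measured plus the gauge's 0.9 N weight), so a touch further.

```bash
python3 -m inch '[[0,0,0.5,0,0,0,0],[0,0,1,0,0,0,0],[0,0,1.3,0,0,0,0],[0,0,1.3,0,0,0,0],[0,0,1.3,0,0,0,0],[0,0,1.3,0,0,0,0],[0,0,1.3,0,0,0,0],[0,0,1.3,0,0,0,0]]'; python3 - <<'E'
from h import *
z=[]
for i in range(15): models.search_frame("side","gauge"); z.append(telemetry.get_state()["ft_force"])
print(np.mean(z,0).round(2),np.std(z,0).round(2))
go([567,140,145],110.5)
E
```

```text
time_s: 17.85
tool_pos: [0.5675, 0.1395, 0.1452]
tool_rot: [-0.56, 3.091, -0.0]
ft_force: [-1.0, 0.1, 7.1]
width: 0.188
grasp_force: 30.0
[-0.49  0.97  6.94] [0.46 0.41 0.55]
t 18.6 at [567.5 139.5 145.2] d [0.3 0.6 0.2] turn [-0.0003  0.0004  0.0005] F [-0.34  1.22  6.57] w 17.6 g 30.0 q [ 0.05  0.16  1.78 -0.    1.19 -1.88]
```

Mean 6.94 N measured plus about 0.9 N of gauge weight is about 7.9 N of push, steady. Handing in.

```bash
python3 -c "
from h import *
print(bot.sign_off())"
```

```text
the job is handed in; nothing more can be done
None
```

The blue gauge is held upright and still about 43 mm deep between the caliper plates at about 8 N of push, handed in at 18.6 s; the arm touched nothing else, though the red and green look-alikes were found lying on the desk, apparently toppled by themselves.

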